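# Latch the baby-food grinder's lid and give it a short run

### The job

Take the steel key out of the drying rack by its two ends, stand its blade fully down in the slotted latch on the grinder's lid and let go; then take it again across its flat sides, turn the latch clockwise (seen from above) to its stop, and leave the key standing in the slot. After that run the grinder: push the upright spring toggle all the way towards the hopper, hold it there for a good second, and let it spring back to the middle. Never push the toggle the other way, and leave the jars, lids, bowl and spoon where they are.

Things in the scene. Friction and masses are not known exactly. Their poses are not given: they have to be found in the camera images.
- rack: Grey plastic drying rack, fixed, 240 x 170 mm. Origin at table height under the middle of three parallel cradles; x along the cradles towards three pegs with upturned jars (x = 130, y = -58, 0, 58 mm; tops at z = 71), z up. Cradle centres at y = -45, 0, 45 mm: two walls 52 mm long, 18 mm apart, tops at z = 47 mm. The key stands in any one cradle, jar lids on edge in the others.
- key: Loose steel key, 90 g: bar handle 64 (its x) x 14 (y) x 30 mm (z up), origin mid-underside of the bar (shoulder). Blade below it 26 (x) x 4 (y) mm, down to z = -10, last 3 mm 22 x 2 mm. Starts upright in a cradle, origin 20 mm above the table: walls hide its flat sides to 3 mm from the top; its ends stand 6 mm clear beyond them and can be gripped from above.
- grinder: White baby-food grinder, fixed; console 150 (its x) x 230 mm (y), deck at z = 60 mm, origin on the table under its centre. Round hopper, radius 52, lid top z = 92, at y = 58 mm, latch in the lid's middle; toggle at y = -70 mm. Two guards along x on the lid, 50 mm long, to z = 132, inner faces 40 mm from the latch axis in y: fingers over the key's ends cannot swing past; open at most 40 mm there.
- latch_slot (a point): Middle of the slot's mouth, on the latch's vertical axis, 106 mm above the table; turns with the latch, x along the slot, z up. Latch: steel plate 40 x 40 x 14 mm on the lid; slot 30 mm long, 6 wide, 12 deep. The key is fully in when its shoulder rests on the plate: its origin at this point, its x along the slot (either way round).
- latch (a joint): Angle of the latch, rad. At 0 the slot lies along the grinder's x; grows clockwise seen from above to the stop at 1.45 (locked). Starts between 0 and 0.25. Stays where it is left (friction about 0.06 N m). The key has about 0.1 rad of play in the slot and must be turned that much further than the latch.
- toggle_tip (a point): Middle of the top end of the toggle: a grey paddle standing on the deck, 26 mm wide (the grinder's x), 8 mm thick (its y), 50 mm tall, hinged at deck height 50 mm below this point; upright at rest.
- toggle (a joint): Lean of the toggle, rad: 0 upright (spring-centred), positive towards the hopper (the grinder's +y), stops at +0.5 and -0.5. Spring about 0.3 N m/rad, so some 3 to 6 N to push it over. The grinder runs above 0.35.
- jar0: Empty glass baby jar, 54 mm wide, 65 mm high, upturned over a rack peg; origin at the middle of its lower end. Bystander.
- jar1: Empty glass baby jar, 54 mm wide, 65 mm high, upturned over a rack peg; origin at the middle of its lower end. Bystander.
- jar2: Empty glass baby jar, 54 mm wide, 65 mm high, upturned over a rack peg; origin at the middle of its lower end. Bystander.
- lid0: Round steel jar lid, 48 mm across, 12 mm thick, standing on edge in a rack cradle, top about 62 mm above the table; origin at its centre, axis along y. Bystander.
- lid1: Round steel jar lid, 48 mm across, 12 mm thick, standing on edge in a rack cradle, top about 62 mm above the table; origin at its centre, axis along y. Bystander.
- bowl: Small silicone bowl, 100 mm wide, 45 mm high, between rack and grinder; origin under its centre. Bystander.
- spoon: Steel spoon 150 mm long lying in front of the robot. Bystander.
Mind the look-alikes: they are no part of the job. What is shaped like the key but pink or red is not meant.

How it is judged:
On the way, in this order (a step that is already met when the one before it is completed fails the run):
1. the key stands fully in the latch's slot, let go, the latch not yet turned (horizontal distance between key and latch_slot below 0.005 m and z of key in the frame of latch_slot below 0.003 m and angle between key's own z axis and vertical below 0.12 rad and contact force between the fingers and key below 0.1 N and value of joint latch below 0.6 rad), for 0.2 s.
2. the latch is turned to its stop with the key held in the gripper (horizontal distance between key and latch_slot below 0.005 m and z of key in the frame of latch_slot below 0.003 m and angle between key's own z axis and vertical below 0.12 rad and value of joint latch above 1.3 rad and contact force between the fingers and key above 1 N), for 0.1 s.
3. with the latch locked and the key let go, the toggle is held over towards the hopper for 0.8 s (value of joint latch above 1.3 rad and contact force between the fingers and key below 0.1 N and value of joint toggle above 0.35 rad), for 0.8 s.
4. the toggle has sprung back to the middle (value of joint toggle between -0.08 and 0.08 rad), for 0.2 s.
At the end, for the whole second after the job is handed in: The latch is at its stop (angle above 1.3 rad), the key stands at rest and let go in its slot (within 5 mm of the axis, shoulder within 3 mm of the plate, upright within 0.12 rad), and the toggle is back upright within 0.08 rad (all of step 4 and horizontal distance between key and latch_slot below 0.005 m and z of key in the frame of latch_slot below 0.003 m and angle between key's own z axis and vertical below 0.12 rad and value of joint latch above 1.3 rad and contact force between the fingers and key below 0.1 N and linear speed of key below 0.02 m/s); the robot touches nothing.
It fails at once if the toggle is pushed away from the hopper (beyond -0.3 rad) (value of joint toggle below -0.3 rad).
It fails at once if a jar, lid, the bowl or the spoon is moved by more than 25 mm (distance of any of jar0, jar1, jar2, lid0, lid1, bowl, spoon from where it was at the start of the episode above 0.025 m).
It also fails if it takes over 58 s, if anything falls off the work surface, if the arm or the gripper's body presses on something with over 40 N, if the wrist force passes 120 N, or if a joint passes its speed limit or range.

### The arm

A 6-joint arm with a two-finger parallel gripper is mounted at the origin on the work surface. World frame = base frame: x ahead of the robot, y to its left, z up, the work surface at z = 0. Lengths are in m, angles in rad, forces in N, time in s.
With the tool pointing down it reaches from about 0.325 to 0.9 m from the base axis. Payload 6.1 kg.
Tool frame: the origin (TCP) lies on the centre line of the jaws, within the pads' length; the fingertips stand 11 mm ahead of it and the grasp point (between the pads) lies 8 mm behind it; z points along the fingers, y is the line along which they close (so a half turn about z gives the same grasp; the last joint's range is limited). The gripper opens to 85 mm and grips with 20 to 120 N. Pads are 22 mm wide; open, the fingers measure 114 mm over their backs; the gripper's body (76 mm by 85 mm) begins 54 mm behind the grasp point. The pads swing forward as they close: fully open they stand 13 mm farther back than shut.
Start: joints at [-1.417, 0.22, 1.526, -0, 1.395, -0.126], TCP at [0.173, -0.601, 0.218] pointing down, gripper open.
Joint ranges: [-2.98, 2.98], [-0.91, 2.08], [0.09, 2.57], [-1.24, 4.39], [0.2, 2.65], [-2.68, 2.68]. Speed limits (rad/s): [2.57, 2.57, 3.01, 3.14, 3.14, 3.14].

### API

Orientations are given as a unit quaternion [w, x, y, z].
In Python, from cell import arm, kin, eyes, workorder, spotter gives the robot as it stands. The module is installed in compiled form; this text tells all that it offers. Calls block until the motion is done:
- arm.reach(position, orientation): joint-space move of the TCP to a pose.
- arm.move_straight(position, feed=0.15, attitude=None, force_limit=None): straight line of the TCP; attitude=None keeps the orientation; feed is the mean speed in m/s. With force_limit (N) it stops when the force on the tool has changed by that much, and returns True; else False.
- arm.set_joints(angles): joint-space move.
- arm.command_gripper(opening): finger opening in m; the grip force is fixed at half the most; returns when the fingers have stopped.
- arm.wait(seconds).
- kin.solve_ik(position, orientation): joint angles nearest the present ones, or None.
- arm.observe(): the state.
- eyes.camera(name): name is "side" or "top"; returns a dict with "image" (384x512x3 uint8, red, green, blue), "fx", "fy", "cx", "cy" (pixels), "rvec" (rotation vector, rad) and "tvec" (3), from world to camera coordinates, as OpenCV has them. Camera axes: x right, y down, z forward; pixel columns grow to the right and rows downward; lengths in m; the calibration is good to about 2 mm. A picture is of the moment at which its call begins. There is no depth.
A pose or a line that the arm cannot do raises arm.MotionError and nothing moves.
- workorder.sign_off(): hands the job in; it is judged then, once.
Trained networks look in a picture, given as the dict that the camera call returned (one of the last four; its "shot" number tells which), for a name from the list of things; names that differ only in an ending like _2 or _b are one class to them, and where a whole thing is asked for, a point or a joint stands for the part that bears it (a point fixed in the world has none). Each returns a list of dicts, best first, with "p" (0 to 1); they miss things now and then, are a little off and sometimes report something else, mostly with a low value. They report only what shows in the picture. A call takes as long as a camera call. They do not tell look-alikes from the thing itself.
- spotter.silhouettes(picture, target): "region" (384x512 bool, what is visible of it) and "location" ([column, row] in pixels, amid what is visible of it).
- spotter.tip_of(picture, target): "location" ([column, row] in pixels: a listed point, or the origin of a listed thing).
The state is a dict: "time": time; "joints": joint angles; "joint_vel": joint speeds; "tau": joint torques, N m; "tcp_pos": TCP position; "eef_rot": TCP orientation; "contact_force": force on the tool from outside, world axes, zero at the start; "moment": the same for the moment, N m; "grip_width": finger opening in m; "gripper_force": force on a finger pad.
Only numpy, scipy, OpenCV 4.12 (cv2) and the standard library are available. Lean on these libraries where they do the work, as an engineer would, in place of code of your own. Each camera call takes 0.05 s, during which the arm holds its last target. There are 200 camera calls.

## Working session

There is one attempt and no reset: what is moved stays moved. The work goes in short steps, each a Python script; the robot and the scene stay as the last script left them, time stands still between calls to the robot, and variables do not carry over. Pictures are saved under pics/ and viewed, at most 10 in all, crops included, and the job is handed in when it is done.

```bash
mkdir -p pics; ls
cat > h.py <<'E'
import numpy as np, cv2
from cell import arm, kin, eyes, workorder, spotter
def cam(n):
    return eyes.camera(n)
def P(c):
    R=cv2.Rodrigues(np.array(c["rvec"],float))[0]; return R,np.array(c["tvec"],float).ravel()
def proj(c,X):
    R,t=P(c); p=R@np.asarray(X,float)+t; return np.array([c["fx"]*p[0]/p[2]+c["cx"],c["fy"]*p[1]/p[2]+c["cy"]])
def ray(c,uv):
    R,t=P(c); d=R.T@np.array([(uv[0]-c["cx"])/c["fx"],(uv[1]-c["cy"])/c["fy"],1.]); return -R.T@t,d
def atz(c,uv,z):
    o,d=ray(c,uv); return o+d*(z-o[2])/d[2]
def save(c,f,box=None,k=1):
    im=c["image"][:,:,::-1]
    if box: im=im[box[1]:box[3],box[0]:box[2]]
    cv2.imwrite(f,cv2.resize(im,None,fx=k,fy=k,interpolation=cv2.INTER_CUBIC))
def down(yaw):
    # tool z down, tool y axis at world angle yaw
    from scipy.spatial.transform import Rotation as Ro
    y=np.array([np.cos(yaw),np.sin(yaw),0]);z=np.array([0,0,-1.]);x=np.cross(y,z)
    q=Ro.from_matrix(np.c_[x,y,z]).as_quat(); return [q[3],q[0],q[1],q[2]]
E
python3 - <<'E'
from h import *
for n in ("top","side"):
    c=cam(n); save(c,f"pics/{n}0.png",None,1.5); print(n,ray(c,(256,192)),c["fx"])
    for t in ["key","latch_slot","toggle_tip","rack","grinder","jar0","lid0","bowl"]:
        r=spotter.tip_of(c,t); print(t,[(np.round(d["location"],1).tolist(),round(d["p"],2)) for d in r[:4]])
E
```

```text
pics
top (array([0.50942373, 0.06806717, 1.11123286]), array([ 0.07285131, -0.03734965, -0.99672992])) 415.7924210619154
key [([158.5, 208.7], 0.6), ([229.6, 211.5], 0.56)]
latch_slot [([347.2, 221.3], 0.75)]
toggle_tip [([395.0, 213.6], 0.58), ([258.0, 240.9], 0.3)]
rack [([164.3, 208.8], 0.92)]
grinder [([351.7, 215.4], 0.91)]
jar0 [([144.7, 153.9], 0.96), ([187.2, 160.1], 0.9), ([165.0, 161.9], 0.85)]
lid0 [([177.0, 210.0], 0.66), ([143.8, 211.6], 0.5)]
bowl [([265.2, 165.5], 0.87)]
side (array([0.36121726, 0.63884725, 0.84110851]), array([ 0.21982469, -0.61675058, -0.75585102])) 380.4984438685862
key [([219.7, 363.9], 0.8), ([234.7, 293.9], 0.79), ([260.8, 237.4], 0.49)]
latch_slot [([296.8, 223.0], 0.44)]
toggle_tip [([304.6, 109.9], 0.45)]
rack [([233.4, 294.1], 0.84), ([235.8, 291.5], 0.29)]
grinder [([298.9, 153.2], 0.88)]
jar0 [([197.4, 257.9], 0.93), ([175.5, 295.1], 0.81)]
lid0 [([225.5, 304.9], 0.64), ([239.2, 271.5], 0.52)]
bowl [([233.8, 200.1], 0.6)]
```

View pics/top0.png

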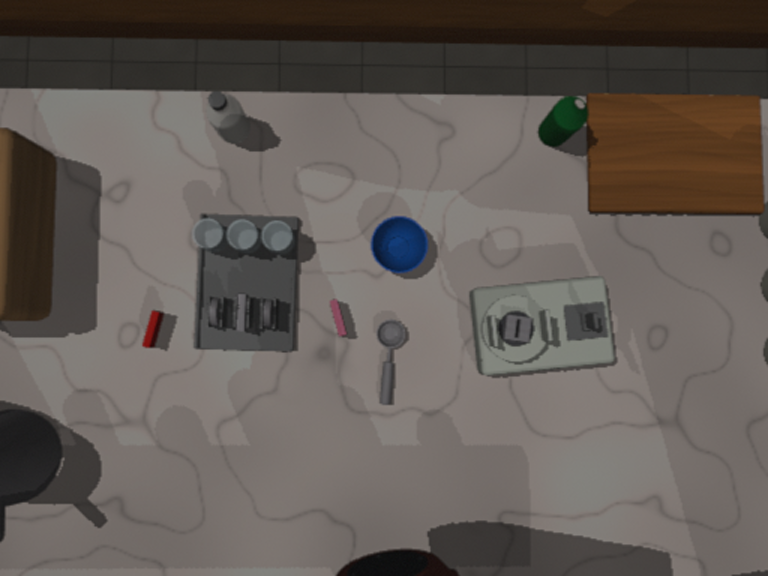

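View pics/side0.png

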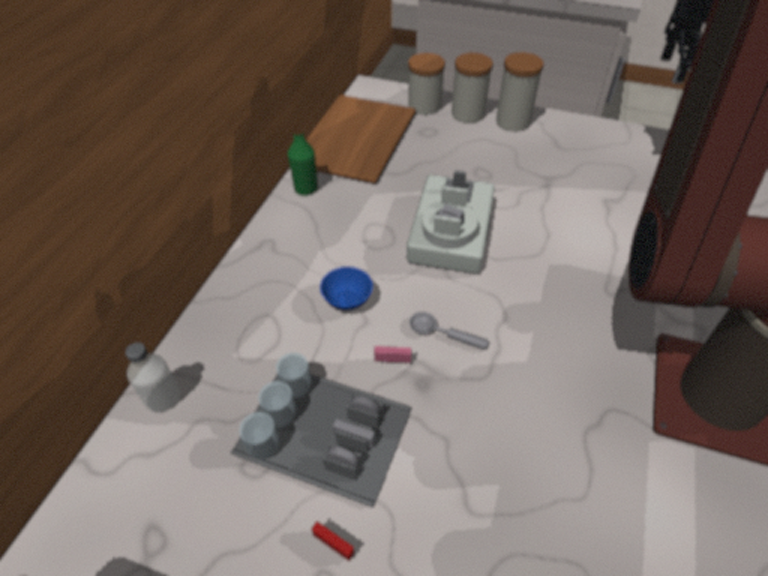

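The key stands in the middle cradle (top view ~(162,209) px), with lids either side. The pink and red bars are decoys. The latch is at ~(345,218) px and the toggle at ~(395,214) px. I'll zoom in on both areas.

Run:
```python
from h import *
c=cam("top")
a=c["image"][135:240,125:205,::-1]; b=c["image"][180:255,310:415,::-1]
A=cv2.resize(a,None,fx=5,fy=5,interpolation=cv2.INTER_CUBIC);cv2.imwrite("pics/rack.png",cv2.convertScaleAbs(A,alpha=1.6))
B=cv2.resize(b,None,fx=7,fy=7,interpolation=cv2.INTER_CUBIC);cv2.imwrite("pics/gr.png",cv2.convertScaleAbs(B,alpha=1.3))
for t in ["key","latch_slot","toggle_tip","rack","grinder"]:
    for d in spotter.silhouettes(c,t)[:3]:
        m=np.array(d["region"]).astype(np.uint8); pts=np.argwhere(m)[:,::-1].astype(np.float32)
        r=cv2.minAreaRect(pts); print(t,round(d["p"],2),len(pts),np.round(r[0],1),np.round(r[1],1),round(r[2],1),pts.mean(0))
s=cam("side")
for t in ["key","latch_slot","toggle_tip"]:
    for d in spotter.silhouettes(s,t)[:3]:
        m=np.array(d["region"]).astype(np.uint8); pts=np.argwhere(m)[:,::-1].astype(np.float32)
        r=cv2.minAreaRect(pts); print("S",t,round(d["p"],2),len(pts),np.round(r[0],1),np.round(r[1],1),round(r[2],1),pts.mean(0))
```

```text
key 0.7 208 [102.  219.2] [ 8.5 25.6] 16.4 [102.04327 218.97597]
key 0.63 187 [161.  207.5] [25.  8.] 90.0 [161.10161 207.18182]
key 0.63 135 [225.5 210.9] [24.7  6.1] 75.3 [225.22223 210.55556]
latch_slot 0.69 454 [343.5 219. ] [23.3 23.3] 45.0 [343.80838 218.62335]
toggle_tip 0.53 109 [393. 214.] [10. 10.] 90.0 [392.81653 213.79817]
toggle_tip 0.42 403 [140.2 156.6] [24.1 19.7] 26.6 [139.88834 156.50621]
rack 0.81 4227 [164.  188.1] [66.4 90.1] 2.0 [164.30968 195.5207 ]
grinder 0.92 5333 [360.5 216.7] [59.3 92.5] 84.0 [360.63528 216.69116]
S key 0.77 262 [261.  235.7] [24.5 10.8] 3.6 [260.88168 235.50763]
S key 0.54 237 [235.9 286.3] [30.1  9.7] 23.5 [236.10971 286.4979 ]
S latch_slot 0.61 129 [300.8 140.6] [17.4  8.4] 10.3 [300.48837 140.87598]
S latch_slot 0.32 148 [243.9 269.2] [18.8  8.5] 26.6 [243.74324 269.30405]
S toggle_tip 0.57 115 [300.8 140.6] [17.5  7.8] 11.3 [300.53043 140.83478]
```

View pics/rack.png

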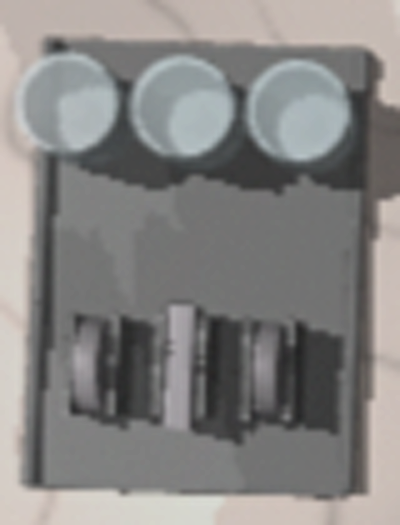

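View pics/gr.png

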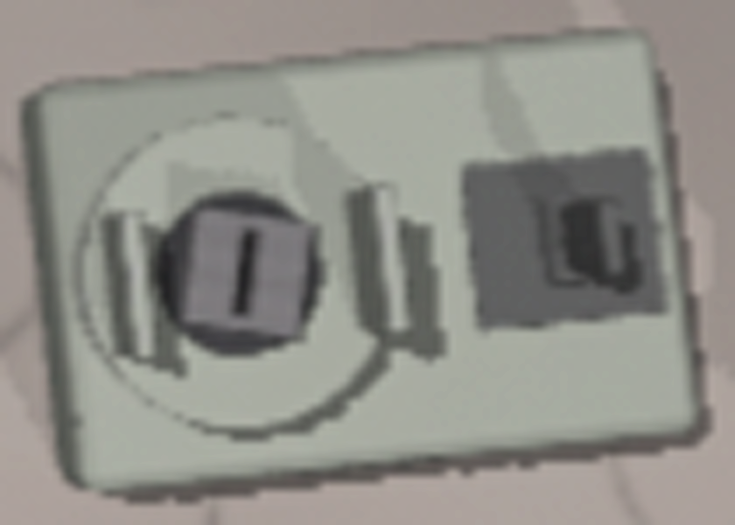

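The top crop shows the bar's top face spanning ~(161.3,195.6) to (160.3,220.8) px. The slot is centred near (344.9,218.9) px and turned slightly clockwise from the grinder's x. Next I'll measure these sub-pixel.

```bash
cat >> h.py <<'E'
def blob(c,box,lo,hi,k=8):
    x0,y0,x1,y1=box; g=cv2.cvtColor(c["image"],cv2.COLOR_RGB2GRAY)[y0:y1,x0:x1]
    G=cv2.resize(g,None,fx=k,fy=k,interpolation=cv2.INTER_CUBIC)
    m=((G>=lo)&(G<=hi)).astype(np.uint8); n,l,st,ce=cv2.connectedComponentsWithStats(m)
    out=[]
    for i in range(1,n):
        if st[i,4]<15*k*k: continue
        p=np.argwhere(l==i)[:,::-1].astype(np.float32); r=cv2.minAreaRect(p)
        b=(cv2.boxPoints(r)+.5)/k-.5+[x0,y0]; ctr=(np.array(p.mean(0))+.5)/k-.5+[x0,y0]
        out.append((ctr,b,st[i,4]/k/k))
    return out,g
E
python3 - <<'E'
from h import *
c=cam("top")
g=cv2.cvtColor(c["image"],cv2.COLOR_RGB2GRAY)
print(g[200:216:5,152:170]); print(g[210:228:2,335:356])
o,_=blob(c,(150,190,172,226),103,255)
for q in o: print("key",q[2],q[0],[np.round(atz(c,p,.05)[:2],4).tolist() for p in q[1]],atz(c,q[0],.05))
o,_=blob(c,(338,208,352,230),0,75)
for q in o: print("slot",q[2],q[0],[np.round(atz(c,p,.106)[:2],4).tolist() for p in q[1]],atz(c,q[0],.106))
print("tog",atz(c,(395.0,213.6),.11), atz(c,(310+600/7,180+235/7),.11))
print("grinder corners",[atz(c,(310+u/7,180+v/7),.06)[:2].round(4).tolist() for u,v in((25,95),(650,35),(705,440),(75,490))])
print("guard",[atz(c,(310+u/7,180+v/7),.132)[:2].round(4).tolist() for u,v in((130,212),(147,358),(380,187),(400,330))])
print("jars",[atz(c,(125+u/5,135+v/5),.071)[:2].round(4).tolist() for u,v in((68,104),(184,107),(299,110))])
E
```

```text
[[ 33  37  39  51  68  73  71 104 103 102  97  79  52  66  49  26  27  35]
 [ 44  41  38  51  66  54  58  83 101 100  92  66  55  72  36  26  28  36]
 [ 44  43  42  60  75  60  86 101 101 101  93  53  55  70  33  25  29  38]
 [ 45  45  44  58  70  70 105 101 100 100  88  48  61  68  35  29  36  42]]
[[105  69  61  76  90  90  86  79  76  66  61  59  57  51  49  54  74 107
  125 119 118]
 [ 49  46  63  87  93  93  94  94  92  84  74  79  91  95  94  92  91  91
   92  89  93]
 [ 45  49  68  91  92  93  93  92  86  61  31  54  82  93  94  93  94  94
   86  66  85]
 [ 45  51  75  96  97  96  96  95  87  54  33  64  88  94  94  93  94  93
   82  53  81]
 [ 47  58  78  92  94  93  95  95  83  36  36  70  92  95  94  95  95  95
   82  45  59]
 [ 48  64  87  94  94  93  93  92  76  32  39  70  90  92  92  91  91  88
   68  41  62]
 [ 49  70  95  96  96  96  96  89  63  31  56  83  95  95  94  94  94  86
   57  47  91]
 [ 50  75  95  95  94  95  95  87  57  39  64  88  95  96  95  95  96  84
   50  79 125]
 [ 54  56  59  60  65  75  82  86  91  92  92  94  94  94  94  95  92  83
   84 124 132]]
slot 33.390625 [344.67498255 209.07297027] [[0.5403, -0.1678], [0.5486, -0.1687], [0.5452, -0.203], [0.5369, -0.202]] [ 0.54242896 -0.18555612  0.106     ]
slot 38.109375 [344.64460325 218.44113922] [[0.5046, -0.1793], [0.5357, -0.1834], [0.5348, -0.1913], [0.5037, -0.1872]] [ 0.51967555 -0.18522027  0.106     ]
slot 37.078125 [343.3718133  227.89688683] [[0.4936, -0.1664], [0.5026, -0.1678], [0.4979, -0.2017], [0.4889, -0.2003]] [ 0.49676914 -0.18185139  0.106     ]
tog [ 0.53183827 -0.30741449  0.11      ] [ 0.53191475 -0.30916722  0.11      ]
grinder corners [[0.583, -0.118], [0.6063, -0.3479], [0.4588, -0.365], [0.4404, -0.1351]]
guard [[0.5385, -0.1406], [0.4894, -0.1459], [0.5474, -0.2259], [0.4991, -0.232]]
jars [[0.6748, 0.3237], [0.6737, 0.2659], [0.6727, 0.2084]]
```

Run:
```python
from h import *
c=cam("top")
o,_=blob(c,(155,190,167,226),84,255)
for q in o: print("key",q[2],q[0],[np.round(atz(c,p,.05)[:2],4).tolist() for p in q[1]],atz(c,q[0],.05))
for th in (65,78,84):
  o,_=blob(c,(340,211,350,225),0,th)
  for q in o: print("slot",q[2],q[0],[np.round(atz(c,p,.106)[:2],4).tolist() for p in q[1]],atz(c,q[0],.106))
o,_=blob(c,(334,206,355,230),72,104)
for q in o: print("plate",q[2],q[0],[np.round(atz(c,p,.106)[:2],4).tolist() for p in q[1]],np.mean([atz(c,p,.106) for p in q[1]],0))
for nm,p,z,yaw in (("key",(.513,.266),.027,0),("key",(.513,.266),.027,np.pi),("slot",(.52,-.186),.113,-.13),("slot",(.52,-.186),.113,np.pi-.13),
 ("flat",(.52,-.186),.121,np.pi/2-.13),("flat",(.52,-.186),.121,-np.pi/2-.13),("turned",(.52,-.186),.121,np.pi/2-1.5-.13),("turned",(.52,-.186),.121,-np.pi/2-1.5-.13)):
    q=kin.solve_ik([*p,z],down(yaw)); print(nm,yaw,None if q is None else np.round(q,2))
```

```text
key 109.796875 [160.18474293 208.35469437] [[0.5125, 0.2788], [0.5767, 0.2771], [0.5762, 0.2649], [0.512, 0.2667]] [0.54403903 0.27158426 0.05      ]
slot 29.40625 [344.61271238 218.46101236] [[0.5052, -0.1803], [0.535, -0.1839], [0.5343, -0.1903], [0.5045, -0.1867]] [ 0.51962706 -0.18514178  0.106     ]
slot 40.46875 [344.66221046 218.30144787] [[0.5052, -0.1791], [0.536, -0.1829], [0.5351, -0.1915], [0.5042, -0.1877]] [ 0.52001449 -0.1852672   0.106     ]
slot 47.453125 [344.69285059 218.18235493] [[0.5052, -0.1784], [0.5369, -0.1823], [0.5359, -0.1924], [0.5041, -0.1885]] [ 0.5203036  -0.18534541  0.106     ]
plate 260.46875 [345.00883293 218.03852749] [[0.5487, -0.1584], [0.549, -0.2096], [0.4931, -0.2088], [0.493, -0.1579]] [ 0.52094257 -0.18367623  0.106     ]
key 0 [ 0.34  0.32  1.79 -0.    1.03  0.34]
key 3.141592653589793 None
slot -0.13 [-0.49  0.15  1.82 -0.    1.18 -0.36]
slot 3.0115926535897932 None
flat 1.4407963267948967 [-0.49  0.14  1.81 -0.    1.19 -1.93]
flat -1.7007963267948965 [-0.49  0.14  1.81 -0.    1.19  1.21]
turned -0.059203673205103446 [-0.49  0.14  1.81 -0.    1.19 -0.43]
turned -3.2007963267948965 None
```

Key: centre (.544,.271), yaw −0.02, measured length 64 mm. Slot: (.520,−.185), yaw −0.125, with the grinder at +0.11, so the latch is at ≈0.24. The sizes match the description, so I'll grasp the key by its ends.

Run:
```python
from h import *
q=down(-.022)
print(arm.observe()["time"])
arm.reach([.5443,.271,.16],q)
arm.move_straight([.5443,.271,.085],feed=.2)
print(arm.move_straight([.5443,.271,.028],feed=.1,force_limit=8))
arm.command_gripper(.05)
s=arm.observe(); print(s["time"],s["tcp_pos"],s["grip_width"],s["gripper_force"],s["contact_force"])
arm.move_straight([.5443,.271,.16],feed=.12)
s=arm.observe(); print(s["time"],s["tcp_pos"],s["grip_width"],s["gripper_force"])
c=cam("side"); save(c,"pics/held.png",(150,130,350,290),4)
```

```text
1.5
False
6.475 [0.54529737 0.27145836 0.03022765] 0.059211697949383704 62.39106059074402 [-3.06953645 -0.9999923   7.06708269]
7.725 [0.54358183 0.27072709 0.15875139] 0.05898747560024124 64.29552912712097
```

View pics/held.png

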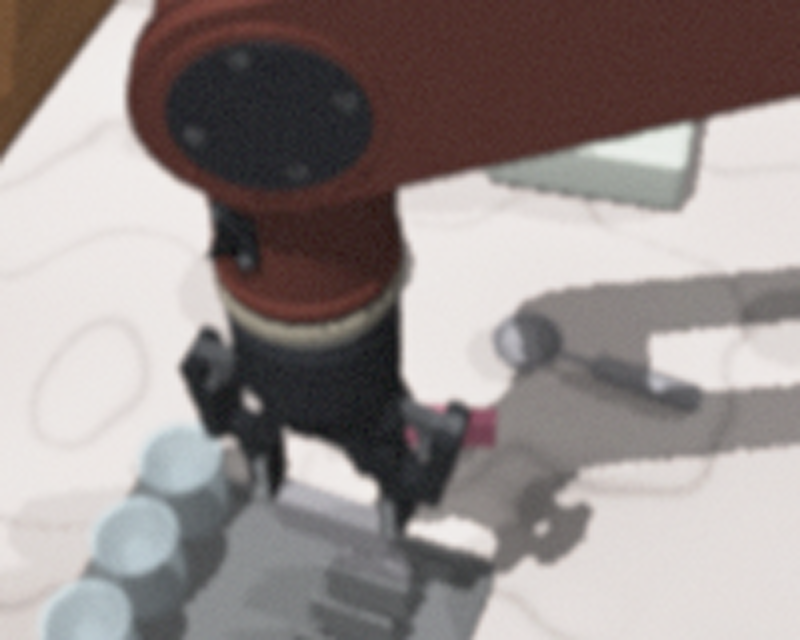

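The key is held by its ends. I'll carry it above the latch and overlay its expected model on the side image to check the in-hand offset.

```bash
cat >> h.py <<'E'
def keybox(x,y,z,yaw,roll=0):
    from scipy.spatial.transform import Rotation as Ro
    R=Ro.from_euler('ZX',[yaw,roll]).as_matrix()
    f=lambda a,b,z0,z1:[R@np.array([i*a,j*b,k])+[x,y,z] for k in(z0,z1) for i,j in((-1,-1),(1,-1),(1,1),(-1,1))]
    return f(.032,.007,0,.03)+f(.013,.002,-.01,0)
def overlay(c,B,f,box,k):
    im=cv2.resize(c["image"][box[1]:box[3],box[0]:box[2],::-1],None,fx=k,fy=k,interpolation=cv2.INTER_CUBIC)
    im=cv2.convertScaleAbs(im,alpha=1.3); raw=im.copy()
    p=[tuple(int(v) for v in np.round((proj(c,X)-box[:2]+.5)*k)) for X in B]
    for o in (0,8):
        for i in range(4):
            for a,b in((i,(i+1)%4),(i+4,(i+1)%4+4),(i,i+4)): cv2.line(im,p[o+a],p[o+b],(0,255,0),1)
    cv2.imwrite(f,np.vstack([raw,im]))
E
python3 - <<'E'
from h import *
q=down(-.127)
arm.move_straight([.5443,.271,.19],feed=.2)
arm.reach([.520,-.1852,.19],q)
arm.move_straight([.520,-.1852,.150],feed=.1)
arm.wait(.3)
s=arm.observe(); print(s["time"],s["tcp_pos"],s["grip_width"],s["gripper_force"],s["contact_force"])
c=cam("side"); t=s["tcp_pos"]
p=proj(c,[t[0],t[1],t[2]]).astype(int); print(p)
overlay(c,keybox(t[0],t[1],t[2]-.0102,-.127),"pics/ov.png",(p[0]-40,p[1]-22,p[0]+40,p[1]+18),7)
for n in("side","top"):
    c=cam(n)
    for d in spotter.silhouettes(c,"key")[:4]: print(n,d["p"],d["location"],d["region"].sum())
E
```

```text
10.6 [ 0.52039939 -0.1854301   0.15071814] 0.05880112872406212 64.53336596488953 [ 0.29996613 -0.77776693 -1.31882034]
[300 128]
side 0.74 [300.6, 128.9] 259
side 0.74 [218.2, 360.4] 327
side 0.72 [260.6, 236.4] 267
top 0.63 [103.2, 217.1] 184
top 0.46 [224.6, 209.1] 130
```

View pics/ov.png

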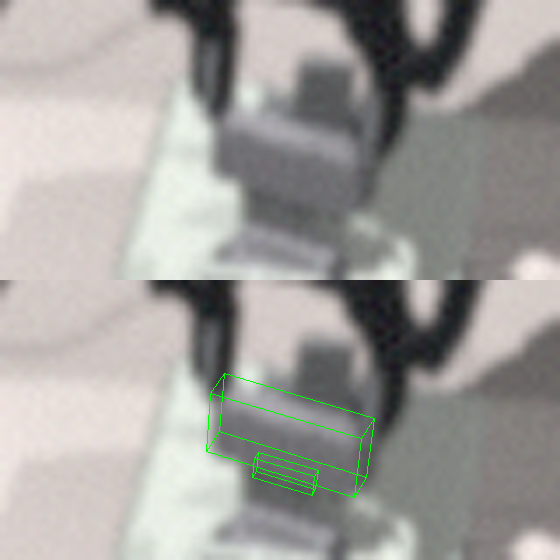

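Within the ~2.7 mm/pixel resolution, the held key matches the model, upright and centred. I'll insert it by feel, with a small search across the slot.

Run:
```python
from h import *
yaw=-.127; n=np.array([-np.sin(yaw),np.cos(yaw)]); b=np.array([.520,-.1853]); q=down(yaw)
for d in (0,.0018,-.0018,.0036,-.0036):
    p=b+d*n
    arm.move_straight([*p,.1285],feed=.06)
    hit=arm.move_straight([*p,.1155],feed=.02,force_limit=5)
    s=arm.observe(); print(d,hit,round(s["time"],2),np.round(s["tcp_pos"],4),np.round(s["contact_force"],1),np.round(s["moment"],2),round(s["grip_width"],4))
    if s["tcp_pos"][2]<.1205: break
c=cam("side"); save(c,"pics/ins.png",(260,100,340,160),8)
```

```text
0 True 11.95 [ 0.5199 -0.1853  0.1164] [-1.3  0.5  4.5] [-0.    0.09  0.01] 0.0587
```

View pics/ins.png

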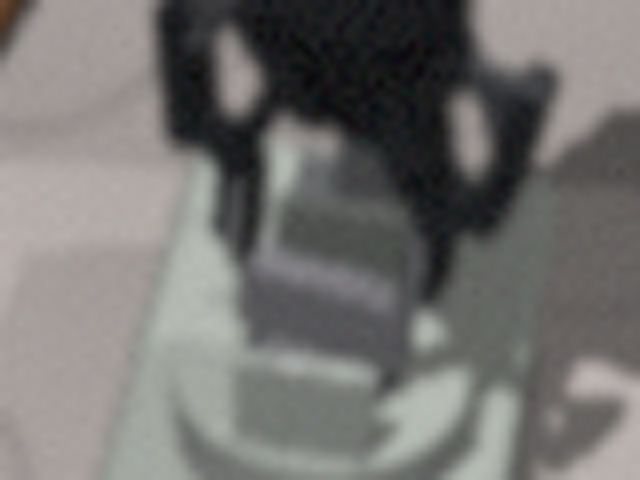

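The key went in at the expected shoulder height (TCP z .1164). Next: release, re-grip across the flats, and turn.

Run:
```python
from h import *
def st(m):
    s=arm.observe(); print(m,round(s["time"],2),np.round(s["tcp_pos"],4),round(s["joints"][5],3),np.round(s["contact_force"],1),np.round(s["moment"],2),round(s["grip_width"],4),round(s["gripper_force"],1)); return s
arm.command_gripper(.078); arm.wait(.35); st("rel")
arm.move_straight([.5199,-.1853,.2],feed=.15)
c=cam("side"); r=[d for d in spotter.silhouettes(c,"key")]
for d in r: print(d["p"],d["location"],d["region"].sum())
save(c,"pics/rel.png",(260,100,340,160),8)
arm.command_gripper(.038)
q=down(np.pi/2-.127)
arm.reach([.5199,-.1853,.2],q)
print(arm.move_straight([.5199,-.1853,.123],feed=.1,force_limit=6)); s=st("down")
```

```text
rel 12.68 [ 0.5191 -0.1849  0.1154] -0.358 [ 0.6 -0.2 -0.1] [-0.01 -0.    0.04] 0.0777 0.0
0.79 [218.8, 360.3] 303
0.53 [300.4, 138.5] 219
0.51 [260.7, 237.1] 295
False
down 16.28 [ 0.5204 -0.1856  0.1237] -1.929 [0.1 0.7 0.8] [ 0.   -0.05  0.  ] 0.0381 0.0
```

View pics/rel.png

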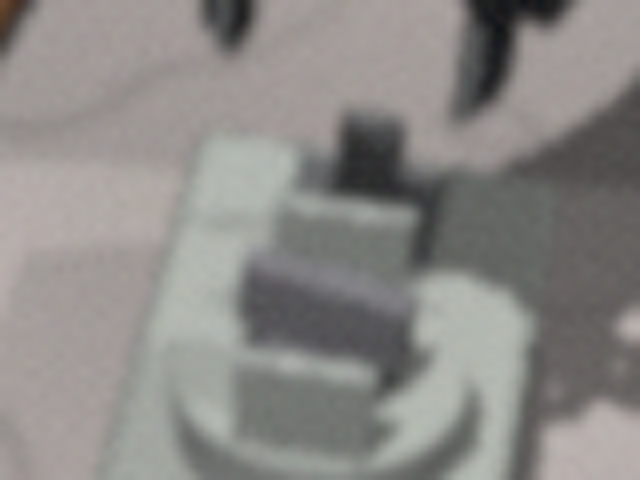

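The key stands upright in the slot, released. Gripping and turning now.

Run:
```python
from h import *
def st(m):
    s=arm.observe(); print(m,round(s["time"],2),np.round(s["tcp_pos"],4),round(s["joints"][5],3),np.round(s["contact_force"],1),np.round(s["moment"],2),round(s["grip_width"],4),round(s["gripper_force"],1)); return s
arm.command_gripper(.005); s=st("grip")
j0=np.array(s["joints"]); 
for d in (.3,.6,.9,1.1,1.2,1.25,1.3,1.35,1.4,1.45):
    j=j0.copy(); j[5]+=d; arm.set_joints(j); s=st(d)
    if d>1.15 and abs(s["moment"][2])>.35: break
arm.wait(.3); st("hold")
```

```text
grip 16.7 [ 0.52   -0.1854  0.1233] -1.929 [ 0.5 -0.7  0.7] [-0.    0.02 -0.02] 0.0049 0.0
0.3 17.09 [ 0.52   -0.1854  0.1233] -1.633 [-0.3  0.   0.6] [-0.03 -0.    0.03] 0.0051 0.0
0.6 17.48 [ 0.52   -0.1854  0.1232] -1.335 [ 0.1 -0.1  0.2] [ 0.01 -0.01  0.01] 0.0052 0.0
0.9 17.88 [ 0.5201 -0.1854  0.1233] -1.036 [ 0.9 -0.1 -0.5] [0.04 0.   0.02] 0.0052 0.0
1.1 18.18 [ 0.52   -0.1854  0.1233] -0.836 [-0.7  0.  -0.6] [-0.01  0.01  0.04] 0.005 0.0
1.2 18.43 [ 0.52   -0.1854  0.1233] -0.736 [1.2 0.6 0.1] [-0.02 -0.01  0.  ] 0.0051 0.0
1.25 18.68 [ 0.52   -0.1854  0.1233] -0.684 [-0.3 -0.5 -0.5] [ 0.    0.01 -0.03] 0.0052 0.0
1.3 18.93 [ 0.5201 -0.1854  0.1233] -0.632 [-0.1 -0.2  0. ] [ 0.02  0.   -0.01] 0.0051 0.0
1.35 19.18 [ 0.5201 -0.1854  0.1233] -0.582 [ 0.3  0.5 -0.5] [ 0.01  0.01 -0.03] 0.0051 0.0
1.4 19.43 [ 0.52   -0.1854  0.1233] -0.532 [-0.5  0.2  0.7] [ 0.02 -0.    0.01] 0.0047 0.0
1.45 19.68 [ 0.5201 -0.1854  0.1233] -0.482 [0.1 0.7 0.2] [-0.02  0.04  0.01] 0.0053 0.0
hold 19.98 [ 0.52   -0.1854  0.1233] -0.48 [-0.6 -0.3 -0.8] [-0.04  0.01 -0.06] 0.0047 0.0
```

No grip force yet, so the width reading must run low. I'll rotate back, close to 0, and check the force.

Run:
```python
from h import *
def st(m):
    s=arm.observe(); print(m,round(s["time"],2),np.round(s["tcp_pos"],4),round(s["joints"][5],3),np.round(s["contact_force"],1),np.round(s["moment"],2),round(s["grip_width"],4),round(s["gripper_force"],1)); return s
st("now")
c=cam("side"); save(c,"pics/chk.png",(255,85,345,160),8)
for d in spotter.silhouettes(c,"key"): print(d["p"],d["location"],d["region"].sum())
```

```text
now 19.98 [ 0.52   -0.1854  0.1233] -0.48 [-0.6 -0.3 -0.8] [-0.04  0.01 -0.06] 0.0047 0.0
0.79 [217.4, 360.3] 334
0.66 [260.6, 235.2] 245
0.6 [298.8, 138.9] 204
```

View pics/chk.png

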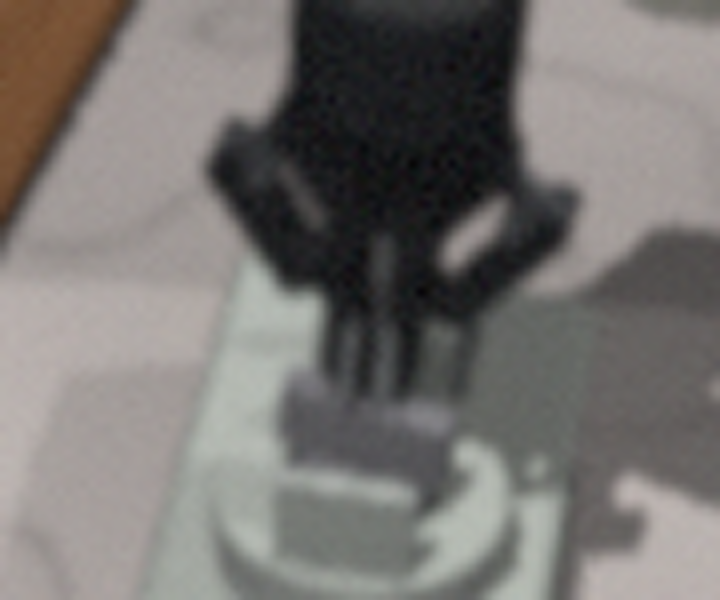

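Run:
```python
from h import *
c=cam("side")
for z in (.106,.112,.123,.131,.136,.142): print(z,(proj(c,[.52,-.1854,z])-[255,85]+.5)*8)
B=keybox(.52,-.1854,.106,-.127); print([((proj(c,X)-[255,85]+.5)*8).round().tolist() for X in B[:8]])
print([((proj(c,X)-[255,85]+.5)*8).round().tolist() for X in keybox(.52,-.1854,.106,-.127-1.21)[4:8]])
g=spotter.tip_of(c,"key"); print([(d["p"],((np.array(d["location"])-[255,85]+.5)*8).round()) for d in g])
im=c["image"][118:150,285:318,::-1]; cv2.imwrite("pics/chk2.png",cv2.convertScaleAbs(cv2.resize(im,None,fx=17,fy=17,interpolation=cv2.INTER_CUBIC),alpha=1.8))
```

```text
0.106 [359.75363674 452.5071055 ]
0.112 [361.07708333 439.89791683]
0.123 [363.53209028 416.50774297]
0.131 [365.34127637 399.27065244]
0.136 [366.48233477 388.39917424]
0.142 [367.86222098 375.25225494]
[[450.0, 467.0], [286.0, 415.0], [271.0, 438.0], [436.0, 491.0], [458.0, 403.0], [291.0, 351.0], [275.0, 374.0], [444.0, 426.0]]
[[384.0, 450.0], [388.0, 332.0], [349.0, 329.0], [344.0, 447.0]]
[(0.64, array([-278., 2219.])), (0.54, array([  54., 1249.])), (0.34, array([-437., 1404.]))]
```

View pics/chk2.png

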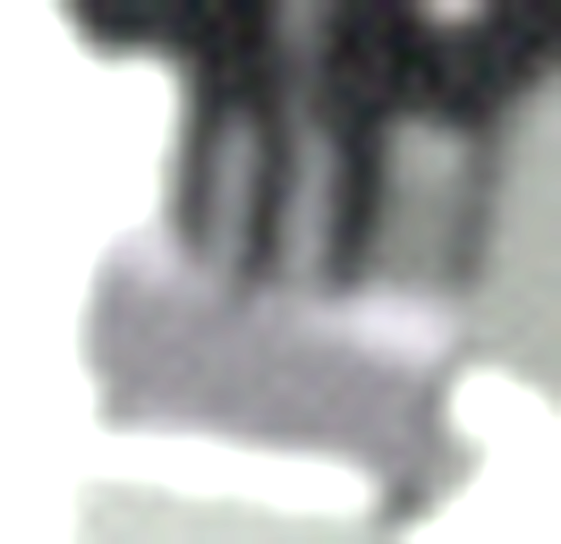

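The key hasn't turned and the fingers seem to have closed above it. I'll feel for contact downward with a low force limit to settle where the tips really are.

Run:
```python
from h import *
def st(m):
    s=arm.observe(); print(m,round(s["time"],2),np.round(s["tcp_pos"],4),round(s["joints"][5],3),np.round(s["contact_force"],1),np.round(s["moment"],2),round(s["grip_width"],4),round(s["gripper_force"],1)); return s
c=cam("side")
for z in (.18,.19,.2,.21): print(z,[proj(c,[.52+d*.992,-.1854-d*.127+.008,z]).round(1) for d in(-.046,.046)])
print(arm.move_straight([.52,-.1854,.110],feed=.03,force_limit=5)); st("probe")
```

```text
0.18 [array([316.7, 127.2]), array([285.4, 117.8])]
0.19 [array([317.2, 124.3]), array([285.6, 114.9])]
0.2 [array([317.6, 121.3]), array([285.8, 111.9])]
0.21 [array([318. , 118.3]), array([286. , 108.9])]
True
probe 20.44 [ 0.5203 -0.1855  0.123 ] -0.479 [-0.7 -0.   4.8] [0.07 0.21 0.01] 0.0053 2.4
```

Contact came at TCP .123, which puts the shut tips at about .136 (key top), i.e. the real tips are ~24 mm higher than quoted. I'll re-grip deeper, guarded by force.

```bash
cat >> h.py <<'E'
def st(m):
    s=arm.observe(); print(m,round(s["time"],2),np.round(s["tcp_pos"],4),round(s["joints"][5],3),np.round(s["contact_force"],1),np.round(s["moment"],2),round(s["grip_width"],4),round(s["gripper_force"],1)); return s
E
python3 - <<'E'
from h import *
arm.move_straight([.52,-.1854,.155],feed=.15)
arm.command_gripper(.038)
arm.reach([.52,-.1854,.155],down(np.pi/2-.127)); st("up")
print(arm.move_straight([.52,-.1854,.101],feed=.06,force_limit=5)); st("down")
arm.command_gripper(0); arm.wait(.1); st("grip")
E
```

```text
up 22.52 [ 0.52   -0.1854  0.155 ] -1.928 [ 0.4 -0.5 -0.6] [0.02 0.01 0.08] 0.0381 0.0
False
down 23.57 [ 0.5204 -0.1856  0.1015] -1.929 [-0.7 -0.4  0.6] [ 0.03 -0.01  0.03] 0.0377 0.0
grip 24.01 [ 0.5205 -0.1856  0.1017] -1.929 [0.  1.2 3.8] [ 0.06  0.04 -0.05] 0.0127 59.0
```

Gripped firmly (59 N, 12.7 mm). Now turning.

Run:
```python
from h import *
j0=np.array(arm.observe()["joints"])
for d in (.4,.8,1.1,1.2,1.25,1.3,1.35,1.4,1.45):
    j=j0.copy(); j[5]+=d; arm.set_joints(j); s=st(d)
    if abs(s["moment"][2])>.4: break
arm.wait(.3); st("hold")
c=cam("side")
for d in spotter.silhouettes(c,"key")[:4]: print(d["p"],d["location"],d["region"].sum())
```

```text
0.4 24.48 [ 0.5205 -0.1856  0.1017] -1.533 [ 0.  -0.6  1.9] [-0.02 -0.04 -0.01] 0.0127 58.9
0.8 24.94 [ 0.5204 -0.1857  0.1017] -1.134 [-0.2 -0.9  2.4] [-0.15  0.15 -0.  ] 0.013 58.9
1.1 25.33 [ 0.5203 -0.1858  0.1017] -0.835 [-1.9 -1.3  2.2] [-0.19  0.35 -0.03] 0.0128 59.0
1.2 25.58 [ 0.5203 -0.1858  0.1017] -0.735 [-1.7 -1.1  2.9] [-0.25  0.47 -0.01] 0.0129 59.1
1.25 25.83 [ 0.5203 -0.1858  0.1017] -0.683 [-3.6 -2.8  3.9] [-0.33  0.58 -0.  ] 0.0128 59.1
1.3 26.08 [ 0.5203 -0.1857  0.1017] -0.632 [-3.9 -2.3  3.5] [-0.4   0.72  0.01] 0.0129 59.2
1.35 26.33 [ 0.5202 -0.1857  0.1017] -0.583 [-5.1 -2.5  4.9] [-0.44  0.9   0.28] 0.0132 59.3
1.4 26.58 [ 0.5201 -0.1857  0.1017] -0.533 [-4.6 -2.7  4.7] [-0.39  0.89  0.6 ] 0.0126 59.8
hold 26.88 [ 0.5201 -0.1857  0.1017] -0.534 [-4.  -2.5  4.2] [-0.41  0.91  0.6 ] 0.0125 59.8
0.86 [222.2, 357.6] 327
0.69 [261.7, 235.6] 248
0.59 [239.5, 265.1] 148
0.53 [297.9, 138.9] 71
```

The stop is reached (moment rising to 0.6 N·m at ≈1.33 rad of rotation, as predicted). I'll release, retreat, and check the key.

Run:
```python
from h import *
arm.command_gripper(.038); arm.wait(.2); st("rel")
arm.move_straight([.5201,-.1857,.19],feed=.12)
xg=np.array([np.cos(.11),np.sin(.11)]); yg=np.array([-xg[1],xg[0]])
t=np.array([.533,-.311]); p=t-.027*yg
arm.command_gripper(0)
arm.reach([*(p-.05*yg),.19],down(.11)); st("over")
c=cam("top")
for th in (84,): 
  o,_=blob(c,(325,200,365,238),th,104)
  for q in o: print("bar?",q[2],q[0],[np.round(atz(c,v,.136)[:2],4).tolist() for v in q[1]])
for d in spotter.silhouettes(c,"key")[:4]: 
    pts=np.argwhere(d["region"])[:,::-1].astype(np.float32); r=cv2.minAreaRect(pts); print(d["p"],d["location"],[atz(c,v,.136)[:2].round(4).tolist() for v in cv2.boxPoints(r)])
g=cv2.cvtColor(c["image"],cv2.COLOR_RGB2GRAY); print(g[204:234:2,330:362])
```

```text
rel 27.55 [ 0.5205 -0.1855  0.1017] -0.529 [-0.3 -0.2  0.3] [-0.01  0.03  0.04] 0.0383 0.0
over 29.71 [ 0.5414 -0.3864  0.1896] -0.849 [-0.5  0.3  0.2] [0.01 0.01 0.  ] 0.0004 0.0
bar? 226.453125 [345.85210609 219.24747658] [[0.5489, -0.1304], [0.5494, -0.2251], [0.4749, -0.224], [0.4747, -0.1297]]
bar? 19.125 [346.26797295 212.82271194] [[0.5363, -0.1731], [0.5386, -0.1918], [0.5289, -0.1929], [0.5266, -0.1742]]
bar? 15.296875 [339.05432796 213.79296494] [[0.5325, -0.1572], [0.5363, -0.1696], [0.5283, -0.172], [0.5245, -0.1595]]
bar? 31.796875 [345.71870422 225.17797852] [[0.504, -0.1626], [0.5106, -0.1994], [0.5037, -0.2005], [0.4971, -0.1638]]
0.74 [345.2, 220.7] [[0.5233, -0.1487], [0.531, -0.2163], [0.515, -0.2178], [0.5073, -0.1504]]
0.6 [105.1, 217.6] [[0.4909, 0.4071], [0.5467, 0.3929], [0.541, 0.3727], [0.4852, 0.387]]
0.44 [226.7, 211.8] [[0.5601, 0.1168], [0.5634, 0.1036], [0.509, 0.0895], [0.5056, 0.1027]]
[[118 118 118 118 117 118 117 117 117 117 117 116 117 117 118 116 117 118
  116 117 120 124 117 116 116 116 116 116 116 119 124 128]
 [117 118 119 118 117 118 117 117 1
[... 1127 characters left out ...]
5  48  54  73  73  68  63  60  51]
 [128 109  77  62  33  30  32  34  46  56  57  58  70  79  59  56  69  89
   91  90  90  94  94  92  85  78  93 122 123 121 108  77]
 [130 110  71  72  66  53  50  49  68  92  94  95  97  96  93  92  91  89
   78  69  63  55  61  71  96 121 125 130 130 129 121  93]
 [130 114  73  73  76  93 108  66  59  67  67  63  54  52  53  53  50  47
   48  51  59  92 125 130 130 130 129 129 128 129 129 129]
 [124 111  78  74  75  97 129 131 126 122 109  75  66  65  66  68  77 102
  122 123 125 130 130 129 130 129 129 129 128 129 130 128]
 [123 111  82  78  76  75  97 129 131 131 130 131 131 131 131 131 130 131
  129 130 130 129 129 130 129 129 129 129 128 129 125 105]]
```

The key stands turned: bar yaw −1.457, i.e. ~1.57 from the grinder's x, so the latch is at its stop plus the play. Now the toggle.

Run:
```python
from h import *
xg=np.array([np.cos(.11),np.sin(.11)]); yg=np.array([-xg[1],xg[0]])
t=np.array([.533,-.311]); P0=lambda d:[*(t+d*yg),.082]
arm.move_straight([*(t-.077*yg),.100],feed=.15)
print(arm.move_straight([*(t-.045*yg),.082],feed=.1,force_limit=6)); st("low")
hit=arm.move_straight(P0(.012),feed=.04,force_limit=8); s=st(("push",hit))
print("yg offset",(np.array(s["tcp_pos"][:2])-t)@yg, "F",np.array(s["contact_force"][:2])@yg)
c=cam("side"); print([(d["p"],d["location"]) for d in spotter.tip_of(c,"toggle_tip")], proj(c,[*t,.11]), proj(c,[*(t+.024*yg),.104]))
```

```text
False
low 31.07 [ 0.5383 -0.3559  0.0826] -0.817 [ 0.2 -0.3  0.3] [-0.03  0.02 -0.02] -0.0001 0.0
('push', True) 32.23 [ 0.5328 -0.3071  0.0826] -0.759 [-0.1 -2.9  3.2] [-0.48 -0.01 -0.06] 0.0006 1.8
yg offset 0.003941868960519074 F -2.8896747763790134
[(0.54, [304.0, 119.6]), (0.41, [296.6, 143.5])] [305.9539783  113.48672529] [304.68763437 119.82188863]
```

The travel (19 mm from contact) and the image (tip at row 119.6, full lean predicts 119.8) both say the toggle is fully over. I'll hold it, then retreat.

Run:
```python
from h import *
xg=np.array([np.cos(.11),np.sin(.11)]); yg=np.array([-xg[1],xg[0]]); t=np.array([.533,-.311])
p=np.array(arm.observe()["tcp_pos"])
arm.move_straight([*(p[:2]+.0015*yg),p[2]],feed=.02,force_limit=8); st("more")
arm.wait(1.4); s=st("held")
c=cam("side"); print([(d["p"],d["location"]) for d in spotter.tip_of(c,"toggle_tip")])
arm.move_straight([*(t-.045*yg),.083],feed=.04)
arm.move_straight([*(t-.08*yg),.19],feed=.15); arm.wait(.5); st("away")
for n in("side","top"):
    c=cam(n); print(n,[(d["p"],d["location"]) for d in spotter.tip_of(c,"toggle_tip")],proj(c,[*t,.11]))
    for d in spotter.silhouettes(c,"key")[:4]: print(d["p"],d["location"])
```

```text
more 32.58 [ 0.5328 -0.3064  0.0829] -0.757 [ 0.4 -4.8  1.6] [-0.93 -0.    0.06] -0.0001 2.8
held 33.98 [ 0.5328 -0.3065  0.083 ] -0.757 [-0.2 -5.8  2.3] [-0.87 -0.04 -0.02] 0.0002 2.7
[(0.59, [304.1, 120.8])]
away 36.89 [ 0.5418 -0.3905  0.1899] -0.851 [0.5 0.3 0.1] [-0.04  0.02 -0.02] 0.0002 0.0
side [(0.6, [306.9, 110.0])] [305.9539783  113.48672529]
0.68 [219.1, 359.2]
0.6 [223.9, 292.6]
0.47 [298.8, 136.4]
top [(0.58, [396.7, 215.6])] [396.45296397 213.12739229]
0.53 [346.4, 215.1]
0.47 [345.9, 219.7]
0.46 [102.9, 216.3]
0.44 [226.0, 209.8]
```

```bash
python3 -c "
from h import *
print(workorder.sign_off())"
```

```text
the job is handed in; nothing more can be done
None
```

I handed the job in at about 37 s: the key is standing in the latch at its stop, and the toggle was held over for about 1.4 s and is back upright. No verdict came back. My first flat-side grip closed just above the key, so I had to redo it deeper before the latch turned.

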